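Lean the message slate against the key box

ROBOT

A 7-joint arm with a two-finger parallel gripper is mounted at the origin on the work surface. World frame = base frame: x ahead of the robot, y to its left, z up, the work surface at z = 0. Lengths are in m, angles in rad, forces in N, time in s.
With the tool pointing down it reaches from about 0.35 to 0.9 m from the base axis. Payload 8.1 kg.
Tool frame: the origin (TCP) lies between the finger pads; the fingertips stand 19 mm ahead of it and the grasp point (between the pads) is the TCP; y points along the fingers, x is the direction in which the jaws open and shut, and the axes are right-handed (so a half turn about y gives the same grasp; the last joint's range is limited). The gripper opens to 92 mm and grips with 3 to 60 N. Pads are 19 mm wide; open, the fingers measure 130 mm over their backs; the gripper's body (75 mm by 190 mm) begins 47 mm behind the grasp point.
Start: joints at [-1.381, 0.434, 0.025, 1.573, -0.012, 1.134, -0.075], TCP at [0.18, 0.598, 0.223] pointing down, gripper open.
Joint ranges: [-2.62, 2.62], [-0.44, 2.09], [-1.27, 1.32], [0.08, 2.57], [-1.32, 4.46], [0.12, 2], [-2.74, 2.74]. Speed limits (rad/s): [2.22, 2.22, 3.01, 3.01, 3.14, 3.14, 3.14].

INTERFACE

Orientations are given as a rotation vector (axis times angle).
In Python, from cell import arm gives the robot as it stands.
- The arm moves only by the tool move_arm, never from a script. Its argument "series" is a list of rows, each an object of numbers: "x", "y", "z": the shift along the tool's x, y, z in cm; "rx", "ry", "rz": the turn, a rotation vector about the tool's x, y, z in rad. In form: [{"x": .., "y": .., "z": .., "rx": .., "ry": .., "rz": ..}, ...]. A call has 1 to 12 rows; each row shifts and turns the pose as measured when the row begins, along the tool's axes as they then stand; what a row does not reach is not made up. A row lasts 1/8 s, in which the tool goes at most 62.5 mm and 10.7 degrees, less where a joint would pass 70% of its speed; a pose out of reach is approached as far as the arm can. A call is refused whole if a number of a shift passes 6.25 or a number of a turn 0.188, either way. A call with a gripper value outside its range is refused whole. "jaw" is the finger opening in cm, from 0 to 9.18, set as the call begins (left out, the last holds). The fingers move at their own pace and stop on an object; "newtons" is the grip in N (left out, the last holds). Time passes only in rows, so rows that do not move let the fingers close. It gives the time, the measured TCP pose, the force and the opening at its end, in the units of the state.
- arm.observe(): the state, without advancing time (a new reading comes with each control period).
- arm.get_image(name): name is "scene" or "top" or "wrist"; returns the picture (384x512x3 uint8, blue, green, red); there is no depth.
- arm.camera_params(name): a dict with "K" (3x3 intrinsics, pixels), "k1" (the pictures are not rectified: a ray, as slopes to the right and down, at radius r is drawn at 1 + k1 r^2 times it, then the intrinsics apply), "R" (3x3) and "t" (3): a world point X has camera coordinates R X + t; the wrist camera has in their place "tool_from_camera" (4x4, takes a point from camera to tool coordinates, whose origin is the TCP and whose axes are the tool frame's). Camera axes: x right, y down, z forward; pixel columns grow to the right and rows downward; lengths in m; the calibration is good to about 2 mm. A picture is of the moment at which its call begins: read the wrist's pose just before it. camera_params takes no time and is no camera call.
- arm.sign_off(): hands the job in, once; it reports no verdict.
The state is a dict: "clock": time; "joints": joint angles; "dq": joint speeds; "joint_efforts": joint torques, N m; "position": TCP position; "ee_rot": TCP orientation; "force": force on the tool from outside, world axes, zero at the start; "ft_torque": the same for the moment, N m; "width": opening from 0.0 (shut) to 1.0 (fully open).
Only numpy, scipy, OpenCV 4.12 (cv2) and the standard library are available. Lean on these libraries where they do the work, as an engineer would, in place of code of your own. Each camera call takes 0.05 s, during which the arm holds its last target.

TASK

Lift the bigger of the two framed slates out of the wooden rack and lean it, tall way up, against the middle of the key box's front (the long side facing the robot), so that it stands on the tray, square to the box, tipped back about 20 degrees and resting on the box's top front edge. Leave the small slate in its slot, do not knock or shove the glass jar, and let go of the slate.

Things in the scene. Friction and masses are not known exactly. Their poses are not given: they have to be found in the camera images.
- slate_mid (a point): The bigger slate: dark panel in a pale wood frame, both faces alike, 12 mm thick (x), 110 wide (y), 170 tall (z), about 0.3 kg, loose. This point is its centre, 85 mm above its lower edge. At first it stands upright, with up to 4 mm of play, in one of the two slots (30 mm deep) of a fixed low wooden rack on the robot's left; slot floors are 8 mm, ridge tops 38 mm above the bench top.
- small_slate_mid (a point): The small slate, made alike but 12 mm thick (x), 80 mm wide (y), 120 mm tall (z), standing loose in the rack's other slot, parallel to the big one and 90 mm from it, to be left there. This point is its centre, 60 mm above its lower edge.
- key_box: Black plastic box with a key slot in its flat top, fixed: 60 mm deep (x), 150 wide (y), 85 high (z). Origin: centre of its underside, on the floor of a fixed shallow tray (floor 6 mm, rim 18 mm above the bench top). Its front is its -x side, 30 mm from the origin, roughly facing the robot. At least 65 mm of tray floor before its front is bare.
- jar_mid (a point): Small open glass votive jar, 60 mm across, 62 mm tall, standing loose in the tray's near part beside a bike light and a carabiner. This point is its centre, 31 mm up.

How it is judged:
At the end, for the whole second after the job is handed in: Big slate at rest on the tray in front of the key box, foot nearer the robot, back resting on the box's top front edge, tipped 8 to 32 deg, within 12 deg of square to the box and 20 mm of its middle; small slate moved under 30 mm (angle between slate_mid's own z axis and vertical between 0.14 and 0.56 rad and angle between the y axis of slate_mid and the y axis of key_box, either way round below 0.21 rad and y of slate_mid in the frame of key_box between -0.02 and 0.02 m and x of slate_mid in the frame of key_box between -0.055 and -0.02 m and z of slate_mid in the frame of key_box between 0.066 and 0.092 m and x of slate in the frame of key_box below -0.042 m and contact force between slate and key_box above 0.08 N and linear speed of slate below 0.02 m/s and distance of small_slate_mid from where it was at the start of the episode below 0.03 m); the robot touches nothing.
It fails at once if the small slate is pulled out of its slot (moved more than 30 mm) (distance of small_slate_mid from where it was at the start of the episode above 0.03 m).
It fails at once if the glass jar is knocked over or shoved more than 20 mm (distance of jar_mid from where it was at the start of the episode above 0.02 m or angle between jar_mid's own z axis and vertical above 0.5 rad).
It also fails if it takes over 38 s, if anything falls off the work surface, if the arm or the gripper's body presses on something with over 40 N, if the wrist force passes 120 N, or if a joint passes its speed limit or range.

## Working session

There is one attempt and no reset: what is moved stays moved. The work goes in short steps, Python scripts to look and compute and a tool call to move; the robot and the scene stay as the last step left them, time stands still between calls to the robot, and variables do not carry over. Pictures are saved under pics/ and viewed, and the job is handed in when it is done.

Besides the shell and the picture viewer there is one more tool, called after "Call:" as name(argument=value, ...) on one line, values as JSON. move_arm: Moves the arm, as the interface text tells. Its arguments: {"type":"object","properties":{"series":{"type":"array","items":{"type":"object","properties":{"x":{"type":"number"},"y":{"type":"number"},"z":{"type":"number"},"rx":{"type":"number"},"ry":{"type":"number"},"rz":{"type":"number"}}}},"jaw":{"type":"number"},"newtons":{"type":"number"}},"required":["series"]}

```bash
ls; mkdir -p pics
python3 - <<'E'
from cell import arm
import cv2,numpy as np
np.set_printoptions(precision=4,suppress=True)
print(arm.observe())
for n in ["scene","top","wrist"]:
    p=arm.camera_params(n);print(n,p)
    cv2.imwrite(f"pics/{n}0.png",arm.get_image(n))
E
```

```text
pics
{'clock': 0.0, 'joints': array([-1.3806,  0.4352,  0.025 ,  1.5741, -0.0116,  1.134 , -0.0751]), 'dq': array([-0.0009, -0.0006,  0.0016, -0.0017, -0.0007, -0.0022, -0.0004]), 'joint_efforts': array([ -0.0008, -66.7855,   0.9845, -31.4454,  -0.0606,   0.043 ,
         0.0002]), 'position': array([0.1803, 0.5979, 0.2219]), 'ee_rot': array([-1.3347, -0.99  ,  0.9919]), 'force': array([-0.3924, -0.3376,  0.6302]), 'ft_torque': array([-0.0342, -0.0637,  0.0044]), 'width': 1.0030423066550729}
scene {'K': array([[456.4837,   0.    , 264.351 ],
       [  0.    , 456.4837, 196.1895],
       [  0.    ,   0.    ,   1.    ]]), 'k1': 0.045995592038833556, 'R': array([[-0.4562,  0.8898,  0.0108],
       [ 0.7391,  0.3857, -0.5522],
       [-0.4956, -0.2439, -0.8336]]), 't': array([ 0.2108, -0.3454,  1.341 ])}
top {'K': array([[379.4802,   0.    , 251.389 ],
       [  0.    , 379.4802, 193.2288],
       [  0.    ,   0.    ,   1.    ]]), 'k1': -0.058658241211753885, 'R': array([[-0.0099, -0.9998, -0.0191],
       [-0.9995,  0.0105, -0.0309],
       [ 0.0311,  0.0188, -0.9993]]), 't': array([0.0301, 0.5079, 0.9023])}
wrist {'K': array([[303.5716,   0.    , 254.2229],
       [  0.    , 303.5716, 195.1195],
       [  0.    ,   0.    ,   1.    ]]), 'k1': -0.045305146075968784, 'tool_from_camera': array([[ 1.    , -0.0005, -0.0005, -0.0002],
       [ 0.0003, -0.2838,  0.9589, -0.1637],
       [-0.0006, -0.9589, -0.2838,  0.0765],
       [ 0.    ,  0.    ,  0.    ,  1.    ]])}
```

View pics/scene0.png

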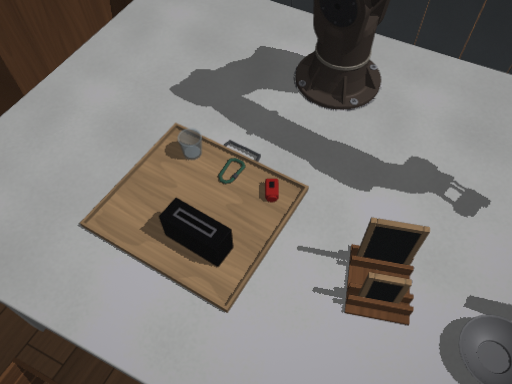

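View pics/top0.png

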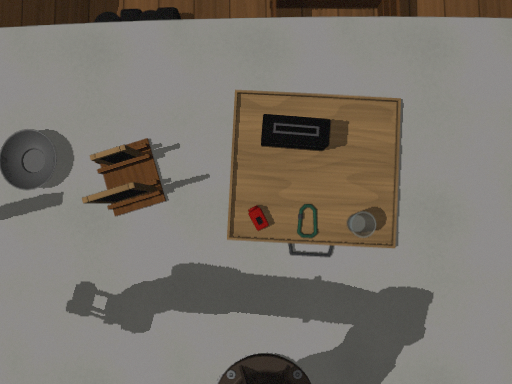

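View pics/wrist0.png

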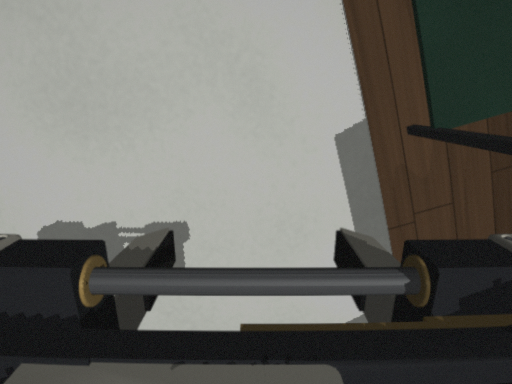

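```bash
cat > h.py <<'E'
from cell import arm
import cv2,numpy as np
from scipy.spatial.transform import Rotation as Ro
np.set_printoptions(precision=4,suppress=True)
def cam(n):
    p=arm.camera_params(n)
    if n=="wrist":
        s=arm.observe();T=np.eye(4);T[:3,:3]=Ro.from_rotvec(s["ee_rot"]).as_matrix();T[:3,3]=s["position"]
        M=np.linalg.inv(T@p["tool_from_camera"]);return p["K"],p["k1"],M[:3,:3],M[:3,3]
    return p["K"],p["k1"],np.array(p["R"]),np.array(p["t"])
def ray(c,px):
    K,k,R,t=c
    q=cv2.undistortPoints(np.array(px,float).reshape(-1,1,2),K,np.array([k,0,0,0.])).reshape(-1,2)
    d=np.c_[q,np.ones(len(q))]@R
    return -R.T@t,d
def onz(c,px,z):
    o,d=ray(c,px);return o+d*((z-o[2])/d[:,2])[:,None]
def proj(c,X):
    K,k,R,t=c
    return cv2.projectPoints(np.array(X,float).reshape(-1,1,3),cv2.Rodrigues(R)[0],t,K,np.array([k,0,0,0.]))[0].reshape(-1,2)
def tri(c1,p1,c2,p2):
    o1,d1=ray(c1,[p1]);o2,d2=ray(c2,[p2]);d1=d1[0];d2=d2[0]
    s=np.linalg.lstsq(np.c_[d1,-d2],o2-o1,rcond=None)[0]
    a=o1+s[0]*d1;b=o2+s[1]*d2
    return (a+b)/2,np.linalg.norm(a-b)
E
python3 - <<'E'
from h import *
print(Ro.from_rotvec(arm.observe()["ee_rot"]).as_matrix())
t=cv2.imread("pics/top0.png");s=cv2.imread("pics/scene0.png")
def crop(im,x0,y0,w,h,k,n): cv2.imwrite("pics/"+n,cv2.resize(im[y0:y0+h,x0:x0+w],None,fx=k,fy=k,interpolation=cv2.INTER_CUBIC))
crop(t,75,130,100,90,8,"t_rack.png");crop(s,340,210,100,75+40,5,"s_rack.png");crop(t,225,85,190,170,4,"t_tray.png");crop(s,150,120,160,150,4,"s_tray.png")
E
```

```text
[[ 0.2887 -0.0003 -0.9574]
 [ 0.9574 -0.0012  0.2887]
 [-0.0012 -1.     -0.0001]]
```

View pics/t_rack.png

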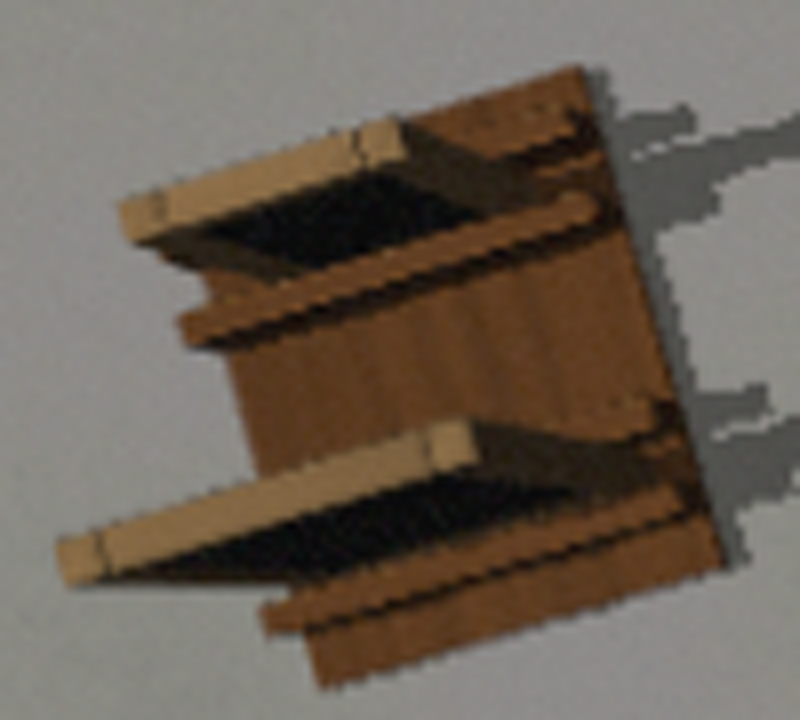

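View pics/s_rack.png

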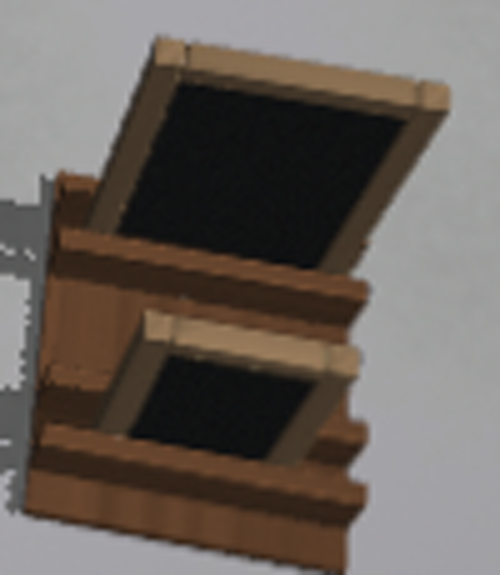

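View pics/t_tray.png

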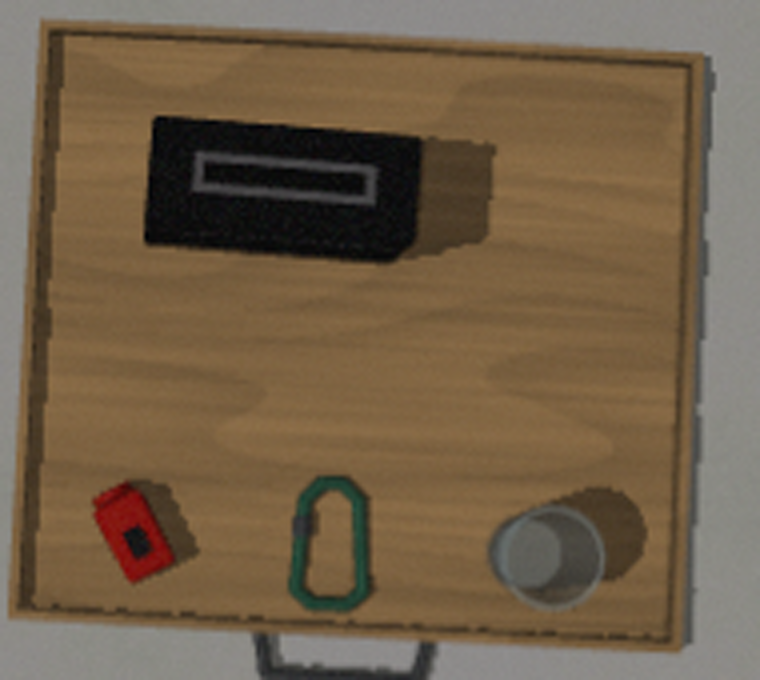

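View pics/s_tray.png

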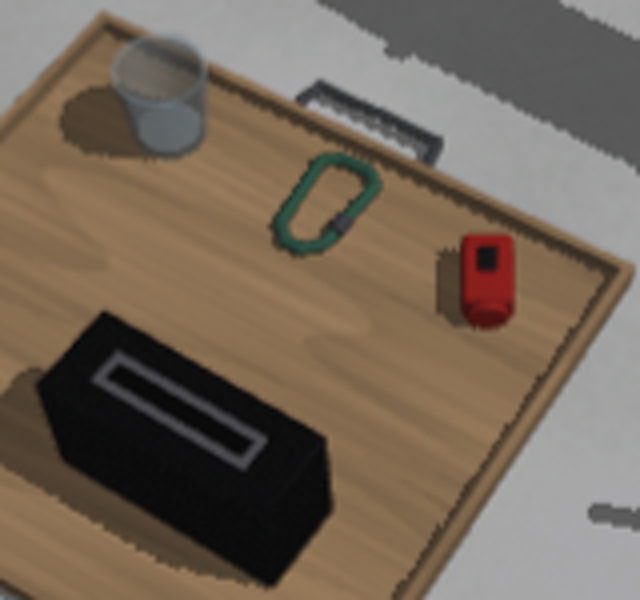

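```bash
cat >> h.py <<'E'
def un(x0,y0,k,pts): return np.array([x0,y0])+(np.array(pts,float)+.5)/k-.5
E
python3 - <<'E'
from h import *
T=cam("top");S=cam("scene")
print("campos",-T[2].T@T[3],-S[2].T@S[3])
# black mask boxes
print("box top corners from top: BL,BR,FR")
P=onz(T,un(225,85,4,[(153,115),(421,137),(421,237)]),.091);print(P)
print("bottom FL FR",onz(T,un(225,85,4,[(145,243),(390,262)]),.006))
print("slot frame",onz(T,un(225,85,4,[(192,150),(377,165),(374,206),(190,191)]),.091).mean(0))
Q=onz(S,un(150,120,4,[(105,312),(325,438),(38,385)]),.091);print("scene FR,FL,BR",Q)
print("slot",onz(S,un(150,120,4,[(118,350),(268,438),(245,470),(92,380)]),.091).mean(0))
print("dirs",[np.degrees(np.arctan2(*v)) for v in [((P[1]-P[0])[:2]*[1,-1]),((Q[0]-Q[1])[:2]*[1,-1])]])
print("jar rim top",onz(T,un(225,85,4,[(550,555)]),.062+.006), onz(S,un(150,120,4,[(161,70)]),.068))
print("jar",onz(T,un(225,85,4,[(529,555)]),.008))
print("tray",onz(T,un(225,85,4,[(42,20),(703,55),(682,650),(10,615)]),.018))
# slates
b=onz(T,un(75,130,8,[(55,540),(470,420),(480,460),(70,585)]),.178);print("big T",b,b.mean(0))
b2=onz(S,un(340,210,5,[(155,38),(448,85),(445,110),(150,63)]),.178);print("big S",b2,b2.mean(0))
s=onz(T,un(75,130,8,[(118,203),(398,118),(408,158),(130,243)]),.128);print("sm T",s.mean(0))
s2=onz(S,un(340,210,5,[(145,310),(358,347),(355,375),(145,335)]),.128);print("sm S",s2.mean(0))
for q in(b,b2,s,s2): v=q[1]-q[0];print(np.linalg.norm(v),np.degrees(np.arctan2(v[0],-v[1])))
r=onz(T,un(75,130,8,[(262,608),(690,490)]),.038);v=r[1]-r[0];print("ridge",r,np.degrees(np.arctan2(v[0],-v[1])))
E
```

```text
campos [0.4799 0.0077 0.9179] [1.016  0.2727 0.9248]
box top corners from top: BL,BR,FR
[[ 0.681  -0.0037  0.091 ]
 [ 0.6671 -0.1507  0.091 ]
 [ 0.6118 -0.1496  0.091 ]]
bottom FL FR [[ 0.6236  0.0008  0.006 ]
 [ 0.6104 -0.1467  0.006 ]]
slot frame [ 0.6452 -0.0747  0.091 ]
scene FR,FL,BR [[ 0.6127 -0.1403  0.091 ]
 [ 0.626   0.0044  0.091 ]
 [ 0.668  -0.1461  0.091 ]]
slot [ 0.6459 -0.072   0.091 ]
dirs [np.float64(-5.414765386987747), np.float64(-5.247209726254258)]
jar rim top [[ 0.4363 -0.2232  0.068 ]] [[ 0.4365 -0.2191  0.068 ]]
jar [[ 0.4334 -0.2268  0.008 ]]
tray [[ 0.7577  0.0613  0.018 ]
 [ 0.7323 -0.3359  0.018 ]
 [ 0.3766 -0.3146  0.018 ]
 [ 0.4015  0.0832  0.018 ]]
big T [[0.4988 0.3603 0.178 ]
 [0.5274 0.2548 0.178 ]
 [0.5175 0.2523 0.178 ]
 [0.4876 0.3564 0.178 ]] [0.5078 0.3059 0.178 ]
big S [[0.5211 0.2556 0.178 ]
 [0.4898 0.3598 0.178 ]
 [0.5008 0.3618 0.178 ]
 [0.5324 0.2577 0.178 ]] [0.511  0.3087 0.178 ]
sm T [0.5951 0.3277 0.128 ]
sm S [0.597  0.3309 0.128 ]
0.10925825607243946 15.177873068237423
0.10879182403626907 -163.27872578758263
0.07909761624253515 15.658897213724492
0.07866238768687253 -163.23165815558167
ridge [[0.4818 0.364  0.038 ]
 [0.5151 0.2362 0.038 ]] 14.631340203132497
```

```bash
cat >> h.py <<'E'
def frame(yaw,tilt=0):
    # tool: x = jaw dir at yaw, y = down; tilt leans top toward +x (rotation about horizontal left axis)
    c,s=np.cos(yaw),np.sin(yaw)
    xr=np.array([c,s,0]);l=np.array([-s,c,0]);u=np.array([0,0,1.])
    U=np.sin(tilt)*xr+np.cos(tilt)*u; N=np.cos(tilt)*xr-np.sin(tilt)*u
    return np.c_[N,-U,l]
def plan(pos,Rt,n,pr=True):
    s=arm.observe();p=s["position"];R=Ro.from_rotvec(s["ee_rot"])
    w=(R.inv()*Ro.from_matrix(Rt)).as_rotvec()/n
    d=(np.array(pos)-p)/n
    print("start",p,"dist",np.linalg.norm(d*n),"turn/row tool",w,"joints",s["joints"],"t",s["clock"])
    for i in range(n):
        Ri=R*Ro.from_rotvec(w*i)
        print(np.round(Ri.inv().apply(d)*100,2))
E
python3 - <<'E'
from h import *
plan([.5095,.3073,.29],frame(np.radians(15.6)),10)
E
```

```text
start [0.1803 0.598  0.2221] dist 0.44440652836931566 turn/row tool [ 0.0001  0.1006 -0.0001] joints [-1.3806  0.4351  0.025   1.5739 -0.0116  1.134  -0.0751] t 0.15
[-1.83 -0.68 -3.99]
[-1.42 -0.68 -4.16]
[-1.   -0.68 -4.28]
[-0.56 -0.68 -4.36]
[-0.12 -0.68 -4.39]
[ 0.32 -0.68 -4.38]
[ 0.76 -0.68 -4.33]
[ 1.19 -0.68 -4.23]
[ 1.6  -0.68 -4.09]
[ 2.01 -0.68 -3.91]
```

Call:
move_arm(series=[{"x": -1.83,"y": -0.7,"z": -4.0,"ry": 0.1},{"x": -1.42,"y": -0.7,"z": -4.16,"ry": 0.1},{"x": -1.0,"y": -0.7,"z": -4.28,"ry": 0.1},{"x": -0.56,"y": -0.7,"z": -4.36,"ry": 0.1},{"x": -0.12,"y": -0.7,"z": -4.4,"ry": 0.1},{"x": 0.32,"y": -0.7,"z": -4.4,"ry": 0.1},{"x": 0.76,"y": -0.7,"z": -4.33,"ry": 0.1},{"x": 1.2,"y": -0.7,"z": -4.23,"ry": 0.1},{"x": 1.6,"y": -0.7,"z": -4.1,"ry": 0.1},{"x": 2.0,"y": -0.7,"z": -3.9,"ry": 0.1}], jaw=7, newtons=25)

```text
invalid input
```

Run:
```python
from h import *
cv2.imwrite("pics/w1.png",arm.get_image("wrist"))
plan([.5095,.3073,.26],frame(np.radians(15.6)),3)
```

```text
start [0.1803 0.5981 0.2222] dist 0.44082856303901996 turn/row tool [ 0.0002  0.3352 -0.0003] joints [-1.3806  0.435   0.0249  1.5737 -0.0116  1.134  -0.0751] t 0.2
[ -6.11  -1.25 -13.3 ]
[ -1.4   -1.26 -14.57]
[  3.48  -1.26 -14.22]
```

View pics/w1.png

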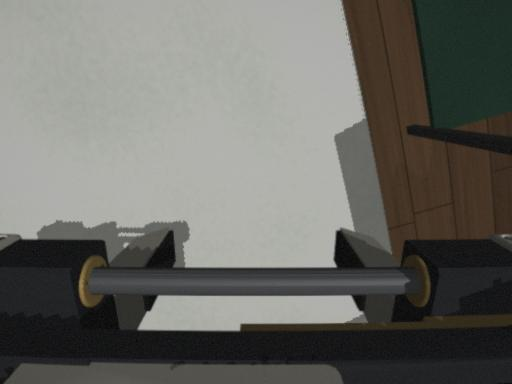

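Call:
move_arm(series=[{"x": -1.83,"y": -0.7,"z": -4.0,"rx": 0,"ry": 0.1,"rz": 0},{"x": -1.42,"y": -0.7,"z": -4.16,"rx": 0,"ry": 0.1,"rz": 0},{"x": -1.0,"y": -0.7,"z": -4.28,"rx": 0,"ry": 0.1,"rz": 0},{"x": -0.56,"y": -0.7,"z": -4.36,"rx": 0,"ry": 0.1,"rz": 0},{"x": -0.12,"y": -0.7,"z": -4.4,"rx": 0,"ry": 0.1,"rz": 0},{"x": 0.32,"y": -0.7,"z": -4.4,"rx": 0,"ry": 0.1,"rz": 0},{"x": 0.76,"y": -0.7,"z": -4.33,"rx": 0,"ry": 0.1,"rz": 0},{"x": 1.2,"y": -0.7,"z": -4.23,"rx": 0,"ry": 0.1,"rz": 0},{"x": 1.6,"y": -0.7,"z": -4.1,"rx": 0,"ry": 0.1,"rz": 0},{"x": 2.0,"y": -0.7,"z": -3.9,"rx": 0,"ry": 0.1,"rz": 0}], jaw=7, newtons=25)

```text
clock: 1.45
position: [0.513, 0.2977, 0.2919]
ee_rot: [-1.563, -0.197, 0.203]
force: [0.4, 1.0, 0.8]
width: 0.761
```

Run:
```python
from h import *
cv2.imwrite("pics/w1.png",arm.get_image("wrist"))
plan([.5095,.3073,.26],frame(np.radians(15.6)),3)
```

```text
start [0.5181 0.2916 0.2931] dist 0.037650043342466286 turn/row tool [ 0.0016 -0.0101 -0.0003] joints [-0.8894  0.3449  0.3973  1.5662 -0.1333  1.26   -0.2302] t 1.5
[-0.15  1.1   0.58]
[-0.15  1.1   0.58]
[-0.14  1.1   0.58]
```

View pics/w1.png

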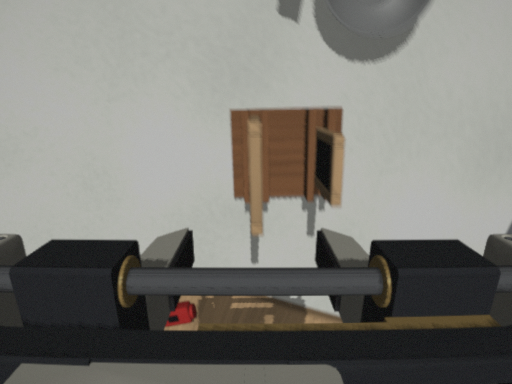

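Call:
move_arm(series=[{"x": -0.4,"y": 1.0,"z": 1.7,"rx": 0,"ry": -0.03,"rz": 0},{"x": 0,"y": 0,"z": 0,"rx": 0,"ry": 0,"rz": 0},{"x": 0,"y": 0,"z": 0,"rx": 0,"ry": 0,"rz": 0}])

```text
clock: 1.88
position: [0.5097, 0.3074, 0.2821]
ee_rot: [-1.565, -0.213, 0.215]
force: [0.1, 0.4, 0.5]
width: 0.76
```

Run:
```python
from h import *
import pickle
c=cam("wrist");im=arm.get_image("wrist");pickle.dump(c,open("w2.pkl","wb"))
cv2.imwrite("pics/w2.png",im)
cv2.imwrite("pics/w2c.png",cv2.resize(im[90:250,210:370],None,fx=3.7,fy=3.7,interpolation=cv2.INTER_CUBIC))
plan([.5095,.3073,.26],frame(np.radians(15.6)),3)
```

```text
start [0.5094 0.3077 0.282 ] dist 0.021987272298821435 turn/row tool [ 0.0016  0.0003 -0.0007] joints [-0.9075  0.3527  0.3805  1.5806 -0.1321  1.2378 -0.2313] t 1.925
[ 0.    0.73 -0.01]
[ 0.    0.73 -0.01]
[-0.    0.73 -0.01]
```

View pics/w2c.png

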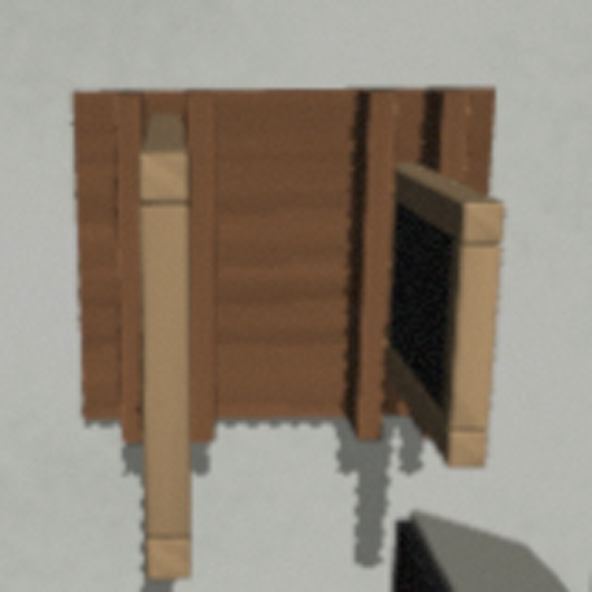

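Run:
```python
from h import *
import pickle
c=pickle.load(open("w2.pkl","rb"))
q=onz(c,un(210,90,3.7,[(140,150),(187,150),(190,577),(148,577)]),.178);print(q,q.mean(0))
v=(q[0]+q[1]-q[2]-q[3])[:2]/2;print(np.linalg.norm(v),np.degrees(np.arctan2(-v[0],v[1])))
# slot: ridge inner edges at z=.038
r=onz(c,un(210,90,3.7,[(142,95),(189,95),(190,440),(143,440)]),.038);print(r,r.mean(0))
v=(r[0]+r[1]-r[2]-r[3])[:2]/2;print(np.degrees(np.arctan2(-v[0],v[1])))
yaw=np.radians(15.6);n=np.array([np.cos(yaw),np.sin(yaw)])
print("along n: slate",q.mean(0)[:2]@n,"slot",r.mean(0)[:2]@n,"tcp",arm.observe()["position"][:2]@n)
```

```text
[[0.489  0.3591 0.178 ]
 [0.4996 0.362  0.178 ]
 [0.5305 0.2566 0.178 ]
 [0.5199 0.2536 0.178 ]] [0.5097 0.3078 0.178 ]
0.10989108169993388 16.321660309886532
[[0.4845 0.3657 0.038 ]
 [0.5004 0.3701 0.038 ]
 [0.5361 0.2466 0.038 ]
 [0.5187 0.2418 0.038 ]] [0.5099 0.3061 0.038 ]
15.770051710177242
along n: slate 0.5737443645591219 slot 0.5734658809959802 tcp 0.5733995251414242
```

Call:
move_arm(series=[{"x": 0,"y": 3.2,"z": 0,"rx": 0.002,"ry": -0.004,"rz": 0},{"x": 0,"y": 3.2,"z": 0,"rx": 0.002,"ry": 0,"rz": 0},{"x": 0,"y": 3.1,"z": 0,"rx": 0,"ry": 0,"rz": 0},{"x": 0,"y": 2.5,"z": 0,"rx": 0,"ry": 0,"rz": 0},{"x": 0,"y": 0,"z": 0,"rx": 0,"ry": 0,"rz": 0}])

```text
clock: 2.55
position: [0.5076, 0.3107, 0.16]
ee_rot: [-1.558, -0.222, 0.223]
force: [-1.0, 0.6, 0.6]
width: 0.761
```

Run:
```python
from h import *
plan([.5097,.3076,.157],frame(np.radians(15.9)),1)
cv2.imwrite("pics/w3.png",arm.get_image("wrist"))
```

```text
start [0.5076 0.3107 0.16  ] dist 0.004805580218934432 turn/row tool [-0.0015  0.0059 -0.0006] joints [-0.8816  0.454   0.3452  1.7473 -0.1826  0.9718 -0.1819] t 2.55
[ 0.11  0.3  -0.36]
```

View pics/w3.png

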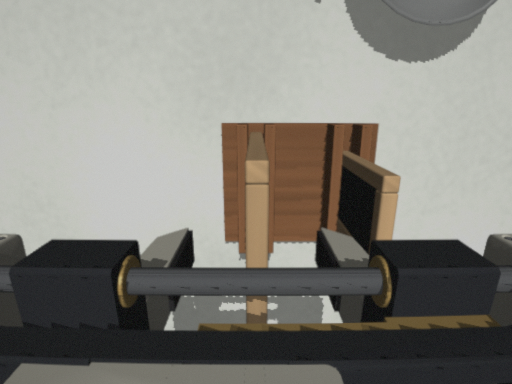

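Call:
move_arm(series=[{"x": 0.1,"y": 0.3,"z": -0.36,"rx": -0.001,"ry": 0.005,"rz": 0},{"x": 0,"y": 0,"z": 0,"rx": 0,"ry": 0,"rz": 0}])

```text
clock: 2.85
position: [0.5116, 0.3086, 0.1605]
ee_rot: [-1.557, -0.222, 0.215]
force: [0.2, -0.1, 0.5]
width: 0.763
```

Call:
move_arm(series=[{"x": 0,"y": 0,"z": 0,"rx": 0,"ry": 0,"rz": 0},{"x": 0,"y": 0,"z": 0,"rx": 0,"ry": 0,"rz": 0},{"x": 0,"y": 0,"z": 0,"rx": 0,"ry": 0,"rz": 0},{"x": 0,"y": 0,"z": 0,"rx": 0,"ry": 0,"rz": 0},{"x": 0,"y": 0,"z": 0,"rx": 0,"ry": 0,"rz": 0}], jaw=0.6, newtons=25)

```text
clock: 3.48
position: [0.5123, 0.3091, 0.162]
ee_rot: [-1.555, -0.223, 0.214]
force: [0.9, 0.5, -1.3]
width: 0.269
```

Run:
```python
from h import *
s=arm.observe();print(s["width"]*.0918,s["force"],s["position"],s["clock"])
```

```text
0.0247357205183185 [ 0.9029  0.4621 -1.3062] [0.5123 0.3091 0.162 ] 3.475
```

Call:
move_arm(series=[{"x": -0.2,"y": 0.2,"z": 0,"rx": 0,"ry": 0,"rz": 0},{"x": 0,"y": 0,"z": 0,"rx": 0,"ry": 0,"rz": 0},{"x": 0,"y": 0,"z": 0,"rx": 0,"ry": 0,"rz": 0}])

```text
clock: 3.85
position: [0.5098, 0.3084, 0.1596]
ee_rot: [-1.556, -0.223, 0.214]
force: [0.7, -0.1, 1.9]
width: 0.135
```

Run:
```python
from h import *
s=arm.observe();print(s["width"]*.0918,s["force"],s["position"],s["clock"]);print(Ro.from_rotvec(s["ee_rot"]).as_matrix())
```

```text
0.01234747660913005 [ 0.7153 -0.1496  1.8871] [0.5098 0.3084 0.1596] 3.85
[[ 0.9614  0.0049 -0.275 ]
 [ 0.275   0.0049  0.9614]
 [ 0.0061 -1.      0.0034]]
```

Call:
move_arm(series=[{"x": 0,"y": -2,"z": 0,"rx": 0,"ry": 0,"rz": 0},{"x": 0,"y": -2.5,"z": 0,"rx": 0,"ry": 0,"rz": 0},{"x": 0,"y": -3,"z": 0,"rx": 0,"ry": 0,"rz": 0},{"x": 0,"y": -3,"z": 0,"rx": 0,"ry": 0,"rz": 0},{"x": 0,"y": -1,"z": 0,"rx": 0,"ry": 0,"rz": 0}], newtons=35)

```text
clock: 4.47
position: [0.5075, 0.3067, 0.2745]
ee_rot: [-1.559, -0.218, 0.219]
force: [-0.4, 0.5, -3.5]
width: 0.127
```

Run:
```python
from h import *
s=arm.observe();print(s["width"]*.0918,s["force"])
plan([.6062,-.0704,.265],frame(np.radians(-5.2),np.radians(20)),12)
```

```text
0.011659325191148952 [-0.4281  0.4698 -3.5242]
start [0.5075 0.3067 0.2745] dist 0.3898925060702067 turn/row tool [0.0053 0.0305 0.0287] joints [-0.9054  0.3515  0.3786  1.6009 -0.1367  1.2156 -0.2218] t 4.475
[-0.07  0.08 -3.25]
[ 0.03  0.06 -3.25]
[ 0.13  0.04 -3.25]
[ 0.23  0.02 -3.24]
[ 0.33 -0.01 -3.23]
[ 0.42 -0.03 -3.22]
[ 0.52 -0.07 -3.21]
[ 0.62 -0.1  -3.19]
[ 0.71 -0.13 -3.17]
[ 0.8  -0.17 -3.14]
[ 0.89 -0.21 -3.12]
[ 0.98 -0.26 -3.09]
```

Call:
move_arm(series=[{"x": -0.07,"y": 0.0,"z": -3.25,"rx": 0.005,"ry": 0.03,"rz": 0.029},{"x": 0.03,"y": 0.0,"z": -3.25,"rx": 0.005,"ry": 0.03,"rz": 0.029},{"x": 0.13,"y": 0.0,"z": -3.25,"rx": 0.005,"ry": 0.03,"rz": 0.029},{"x": 0.23,"y": 0.0,"z": -3.24,"rx": 0.005,"ry": 0.03,"rz": 0.029},{"x": 0.33,"y": 0.0,"z": -3.23,"rx": 0.005,"ry": 0.03,"rz": 0.029},{"x": 0.42,"y": -0.03,"z": -3.22,"rx": 0.005,"ry": 0.03,"rz": 0.029},{"x": 0.52,"y": -0.07,"z": -3.21,"rx": 0.005,"ry": 0.03,"rz": 0.029},{"x": 0.62,"y": -0.1,"z": -3.19,"rx": 0.005,"ry": 0.03,"rz": 0.029},{"x": 0.71,"y": -0.13,"z": -3.17,"rx": 0.005,"ry": 0.03,"rz": 0.029},{"x": 0.8,"y": -0.17,"z": -3.14,"rx": 0.005,"ry": 0.03,"rz": 0.029}])

```text
clock: 5.72
position: [0.5884, -0.0122, 0.2574]
ee_rot: [-1.548, 0.265, 0.227]
force: [0.1, 0.5, -3.8]
width: 0.127
```

Run:
```python
from h import *
plan([.6062,-.0704,.255],frame(np.radians(-5.2),np.radians(20)),3)
```

```text
start [ 0.5884 -0.0122  0.2574] dist 0.06088151889927075 turn/row tool [0.0057 0.0212 0.0116] joints [-0.3518  0.5897  0.5184  1.3575 -0.2492  1.5813  0.1491] t 5.725
[ 0.63 -0.13 -1.92]
[ 0.67 -0.15 -1.91]
[ 0.71 -0.17 -1.89]
```

Call:
move_arm(series=[{"x": 0.63,"y": -0.2,"z": -1.92,"rx": 0.006,"ry": 0.021,"rz": 0.012},{"x": 0.67,"y": -0.2,"z": -1.91,"rx": 0.006,"ry": 0.021,"rz": 0.012},{"x": 0.5,"y": -0.17,"z": -1.5,"rx": 0.003,"ry": 0.014,"rz": 0.008},{"x": 0,"y": 0,"z": 0,"rx": 0,"ry": 0,"rz": 0}])

```text
clock: 6.22
position: [0.6053, -0.0701, 0.2533]
ee_rot: [-1.537, 0.343, 0.206]
force: [0.9, 0.2, -1.6]
width: 0.127
```

Run:
```python
from h import *
plan([.6062,-.0704,.255],frame(np.radians(-5.2),np.radians(20)),1)
cv2.imwrite("pics/t4.png",cv2.resize(arm.get_image("top")[60:260,200:440],None,fx=3,fy=3))
cv2.imwrite("pics/s4.png",arm.get_image("scene"))
c=cam("wrist")
cv2.imwrite("pics/w4.png",arm.get_image("wrist"))
```

```text
start [ 0.6053 -0.0701  0.2533] dist 0.0019519193577232426 turn/row tool [ 0.0014  0.0019 -0.0015] joints [-0.2495  0.6597  0.5373  1.2649 -0.2647  1.6478  0.1861] t 6.225
[ 0.03 -0.19 -0.03]
```

View pics/t4.png

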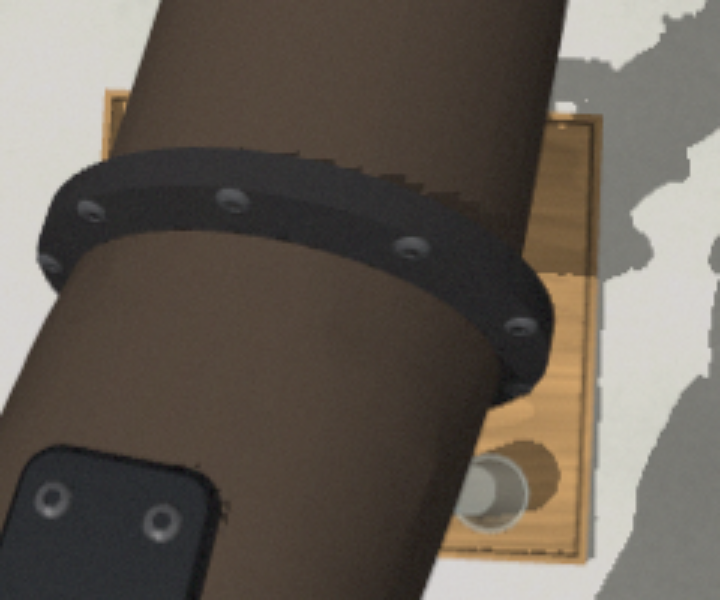

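View pics/s4.png

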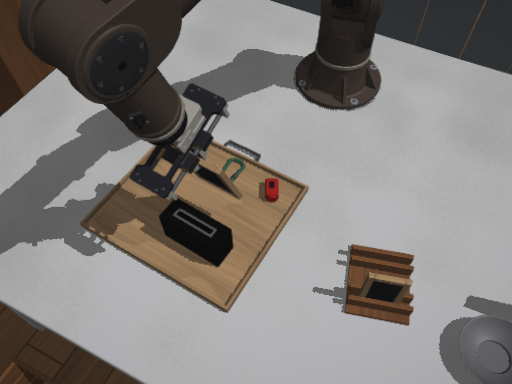

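View pics/w4.png

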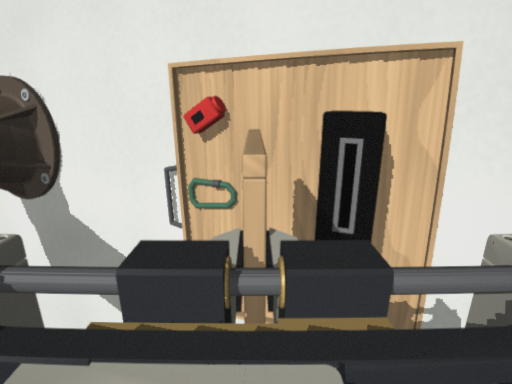

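Run:
```python
from h import *
c=cam("wrist")
q=onz(c,[(340,138),(362,138),(355,234),(333,234)],.091);print(q,q.mean(0))
f=onz(c,[(324,113),(385,113),(317,228)],.091);print(f)
for a,b in((q[0]+q[1],q[2]+q[3]),(f[0],f[2])):
    v=(a-b)[:2];print(np.degrees(np.arctan2(-v[0],v[1])))
B=np.array([.646,-.074,0]);x=np.array([.9959,-.0906,0])
plan(B+x*(-.0147-.012)+[0,0,.157],frame(np.radians(-5.2),np.radians(20)),4)
```

```text
[[ 0.6405 -0.0249  0.091 ]
 [ 0.6614 -0.0258  0.091 ]
 [ 0.6552 -0.1271  0.091 ]
 [ 0.6321 -0.1285  0.091 ]] [ 0.6473 -0.0765  0.091 ]
[[ 0.6253  0.0006  0.091 ]
 [ 0.682  -0.0034  0.091 ]
 [ 0.6148 -0.1224  0.091 ]]
-4.064701795214675
-4.873081944758131
start [ 0.6053 -0.0676  0.2538] dist 0.09789006634129645 turn/row tool [ 0.0002  0.0014 -0.0002] joints [-0.2519  0.6583  0.5357  1.2654 -0.2651  1.6478  0.1859] t 6.375
[ 1.17  2.15 -0.07]
[ 1.17  2.15 -0.07]
[ 1.17  2.15 -0.07]
[ 1.17  2.15 -0.07]
```

Call:
move_arm(series=[{"x": 1.17,"y": 2.2,"z": -0.1,"rx": 0,"ry": 0.002,"rz": 0},{"x": 1.17,"y": 2.2,"z": -0.1,"rx": 0,"ry": 0.002,"rz": 0},{"x": 1.17,"y": 2.2,"z": -0.1,"rx": 0,"ry": 0,"rz": 0},{"x": 1.0,"y": 1.8,"z": 0,"rx": 0,"ry": 0,"rz": 0},{"x": 0,"y": 0,"z": 0,"rx": 0,"ry": 0,"rz": 0}])

```text
clock: 7.0
position: [0.6199, -0.0646, 0.1585]
ee_rot: [-1.535, 0.332, 0.209]
force: [-1.5, 0.3, -2.1]
width: 0.126
```

Run:
```python
from h import *
s=arm.observe();print(s["force"],s["ft_torque"])
B=np.array([.6465,-.075,0]);x=np.array([.9961,-.0880,0])
plan(B+x*(-.0147-.008)+[0,0,.153],frame(np.radians(-5.1),np.radians(20)),1)
c=cam("wrist")
cv2.imwrite("pics/w5.png",arm.get_image("wrist"))
cv2.imwrite("pics/s5.png",cv2.resize(arm.get_image("scene")[80:280,80:320],None,fx=3,fy=3))
```

```text
[-1.4828  0.3474 -2.0594] [-0.1464 -0.5055 -0.0455]
start [ 0.6199 -0.0646  0.1585] dist 0.010784732139608387 turn/row tool [-0.0012  0.0102  0.003 ] joints [-0.2431  0.7475  0.5081  1.3408 -0.3     1.4864  0.2061] t 7.0
[ 0.62  0.36 -0.8 ]
```

View pics/s5.png

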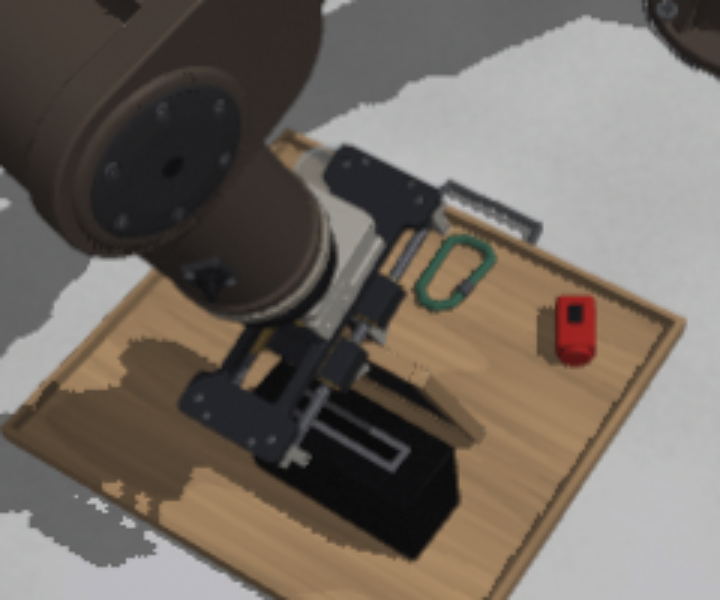

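View pics/w5.png

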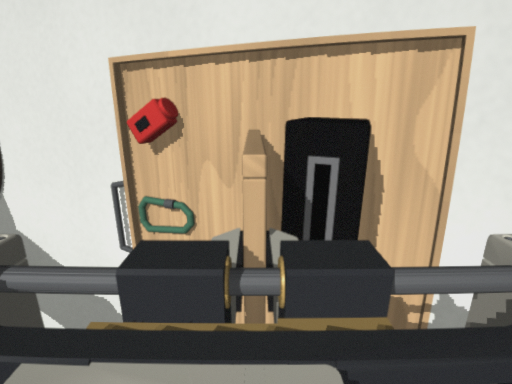

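Call:
move_arm(series=[{"x": 0.4,"y": 0.3,"z": -0.8,"rx": 0,"ry": 0.01,"rz": 0.003},{"x": 0,"y": 0.1,"z": 0,"rx": 0,"ry": 0,"rz": 0},{"x": 0,"y": 0,"z": 0,"rx": 0,"ry": 0,"rz": 0}])

```text
clock: 7.48
position: [0.6236, -0.0748, 0.1572]
ee_rot: [-1.537, 0.339, 0.198]
force: [0.3, 0.2, -2.6]
width: 0.127
```

Run:
```python
from h import *
s=arm.observe();print(s["force"],s["ft_torque"])
B=np.array([.6465,-.075,0]);x=np.array([.9961,-.0880,0])
plan(B+x*(-.0147)+[0,0,.151],frame(np.radians(-5.1),np.radians(20)),1)
```

```text
[ 0.3288  0.1784 -2.5533] [-0.151  -0.609  -0.0016]
start [ 0.6236 -0.0748  0.1572] dist 0.01043562913078343 turn/row tool [-0.001  -0.0016  0.0062] joints [-0.23    0.7551  0.5125  1.3303 -0.3009  1.4871  0.2083] t 7.475
[0.98 0.31 0.18]
```

Call:
move_arm(series=[{"x": 0.3,"y": 0.4,"z": 0,"rx": 0,"ry": 0,"rz": 0.003},{"x": 0.1,"y": 0.2,"z": 0.1,"rx": 0,"ry": 0,"rz": 0.003},{"x": 0,"y": 0.1,"z": 0,"rx": 0,"ry": 0,"rz": 0}])

```text
clock: 7.85
position: [0.6261, -0.0743, 0.15]
ee_rot: [-1.537, 0.342, 0.201]
force: [3.0, -1.2, 9.0]
width: 0.129
```

Run:
```python
from h import *
s=arm.observe();print(s["force"],s["ft_torque"])
B=np.array([.6465,-.075,0]);x=np.array([.9961,-.0880,0])
plan(B+x*(-.0147)+[0,0,.1505],frame(np.radians(-5.1),np.radians(20)),1)
```

```text
[ 3.0296 -1.2274  8.9797] [-0.2666 -0.2166  0.0618]
start [ 0.6261 -0.0743  0.15  ] dist 0.005853963980413764 turn/row tool [-0.0006 -0.0018  0.0022] joints [-0.228   0.7679  0.5102  1.3254 -0.3044  1.4835  0.2083] t 7.85
[ 0.52 -0.24  0.12]
```

Call:
move_arm(series=[{"x": 0.2,"y": -0.12,"z": 0.05,"rx": 0,"ry": 0,"rz": 0.001},{"x": 0.2,"y": -0.08,"z": 0.05,"rx": 0,"ry": 0,"rz": 0.001},{"x": 0.1,"y": -0.04,"z": 0,"rx": 0,"ry": 0,"rz": 0}])

```text
clock: 8.22
position: [0.6316, -0.0733, 0.1502]
ee_rot: [-1.536, 0.344, 0.204]
force: [-0.3, 0.2, -2.3]
width: 0.13
```

Run:
```python
from h import *
s=arm.observe();print(s["force"],s["ft_torque"])
B=np.array([.6465,-.075,0]);x=np.array([.9961,-.0880,0])
plan(B+x*(-.0147)+[0,0,.1505],frame(np.radians(-5.1),np.radians(20)),1)
cv2.imwrite("pics/w6.png",arm.get_image("wrist"))
```

```text
[-0.2736  0.2109 -2.2636] [-0.1406 -0.4593  0.0427]
start [ 0.6316 -0.0733  0.1502] dist 0.0006115481406308581 turn/row tool [-0.001  -0.0012 -0.0011] joints [-0.2248  0.7788  0.5088  1.3039 -0.3073  1.4973  0.2056] t 8.225
[ 0.02 -0.04 -0.04]
```

View pics/w6.png

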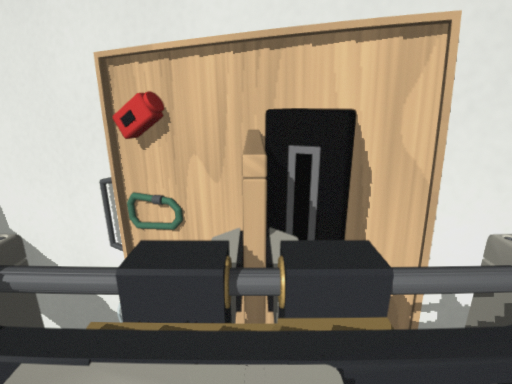

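Call:
move_arm(series=[{"x": 0.15,"y": 0.05,"z": 0,"rx": 0,"ry": 0,"rz": 0},{"x": 0.1,"y": 0.05,"z": 0,"rx": 0,"ry": 0,"rz": 0}])

```text
clock: 8.52
position: [0.6333, -0.0736, 0.1494]
ee_rot: [-1.536, 0.345, 0.204]
force: [-2.9, -0.2, 5.7]
width: 0.125
```

Run:
```python
from h import *
s=arm.observe();print(s["position"],s["force"],s["ft_torque"])
```

```text
[ 0.6333 -0.0736  0.1494] [-2.9271 -0.238   5.7136] [ 0.0881  1.0817 -0.0821]
```

Call:
move_arm(series=[{"x": 0,"y": 0,"z": 0,"rx": 0,"ry": 0,"rz": 0},{"x": 0,"y": 0,"z": 0,"rx": 0,"ry": 0,"rz": 0},{"x": 0,"y": 0,"z": 0,"rx": 0,"ry": 0,"rz": 0}], jaw=4.5)

```text
clock: 8.9
position: [0.6336, -0.0737, 0.1494]
ee_rot: [-1.536, 0.344, 0.204]
force: [-0.5, 0.6, -0.4]
width: 0.404
```

Run:
```python
from h import *
s=arm.observe();print(s["position"],s["force"],s["width"]*.0918)
cv2.imwrite("pics/w7.png",arm.get_image("wrist"))
```

```text
[ 0.6336 -0.0737  0.1494] [-0.5149  0.6241 -0.3858] 0.03709334591118652
```

View pics/w7.png

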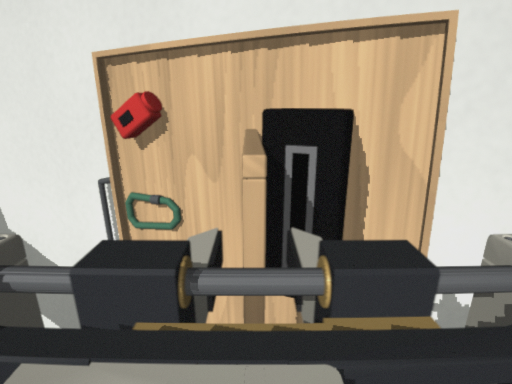

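Slate stands (top edge still centred, columns 243–267, between the open fingers). Retract along the slate axis.

Call:
move_arm(series=[{"x": 0,"y": -1.0,"z": 0,"rx": 0,"ry": 0,"rz": 0},{"x": 0,"y": -2.0,"z": 0,"rx": 0,"ry": 0,"rz": 0},{"x": 0,"y": -3,"z": 0,"rx": 0,"ry": 0,"rz": 0},{"x": 0,"y": -3,"z": 0,"rx": 0,"ry": 0,"rz": 0},{"x": 0,"y": -3,"z": 0,"rx": 0,"ry": 0,"rz": 0},{"x": 0,"y": 0,"z": 0,"rx": 0,"ry": 0,"rz": 0},{"x": 0,"y": 0,"z": 0,"rx": 0,"ry": 0,"rz": 0}])

```text
clock: 9.82
position: [0.6764, -0.0778, 0.2684]
ee_rot: [-1.537, 0.343, 0.203]
force: [0.1, 0.2, -0.7]
width: 0.489
```

Run:
```python
from h import *
s=arm.observe();print(s["position"],s["force"],s["joints"])
c=cam("wrist");import pickle;pickle.dump(c,open("w8.pkl","wb"))
cv2.imwrite("pics/w8.png",arm.get_image("wrist"))
cv2.imwrite("pics/s8.png",cv2.resize(arm.get_image("scene")[100:300,100:340],None,fx=3,fy=3,interpolation=cv2.INTER_CUBIC))
```

```text
[ 0.6764 -0.0778  0.2684] [ 0.097   0.2065 -0.6895] [-0.1784  0.7905  0.5295  0.9796 -0.3111  1.7971  0.1702]
```

View pics/w8.png

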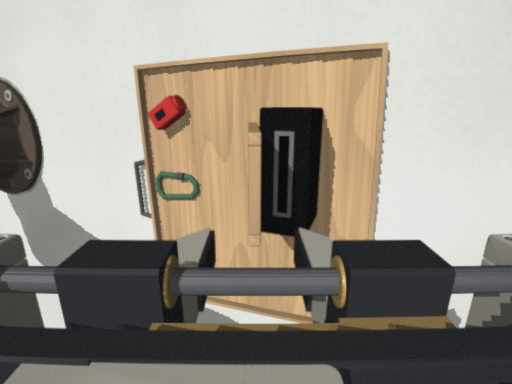

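View pics/s8.png

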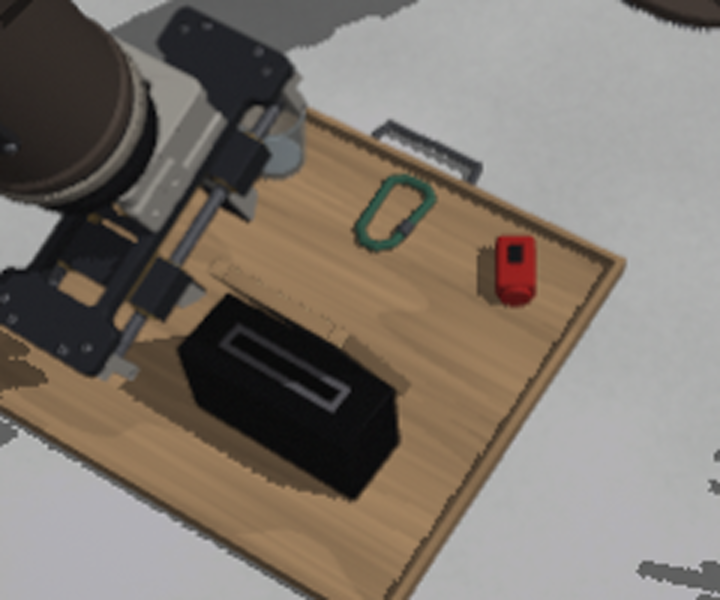

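Call:
move_arm(series=[{"x": 0,"y": 0,"z": 5,"rx": 0,"ry": 0,"rz": 0},{"x": 0,"y": 0,"z": 5,"rx": 0,"ry": 0,"rz": 0},{"x": 0,"y": 0,"z": 5,"rx": 0,"ry": 0,"rz": 0},{"x": -2,"y": 0,"z": 5,"rx": 0,"ry": 0,"rz": 0},{"x": -2,"y": 0,"z": 5,"rx": 0,"ry": 0,"rz": 0},{"x": -2,"y": 0,"z": 5,"rx": 0,"ry": 0,"rz": 0},{"x": 0,"y": 0,"z": 5,"rx": 0,"ry": 0,"rz": 0},{"x": 0,"y": 0,"z": 0,"rx": 0,"ry": 0,"rz": 0}])

```text
clock: 10.92
position: [0.6473, 0.2867, 0.2819]
ee_rot: [-1.537, 0.356, 0.21]
force: [-0.0, -0.4, -1.1]
width: 0.488
```

Run:
```python
from h import *
t=arm.get_image("top");s=arm.get_image("scene")
cv2.imwrite("pics/t9.png",t);cv2.imwrite("pics/s9.png",s)
cv2.imwrite("pics/t9c.png",cv2.resize(t[90:240,230:400],None,fx=4.5,fy=4,interpolation=cv2.INTER_CUBIC) if 0 else cv2.resize(t[90:240,230:400],None,fx=4,fy=4,interpolation=cv2.INTER_CUBIC))
cv2.imwrite("pics/s9c.png",cv2.resize(s[150:280,150:310],None,fx=4,fy=4,interpolation=cv2.INTER_CUBIC))
```

```text
(no output)
```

View pics/t9c.png

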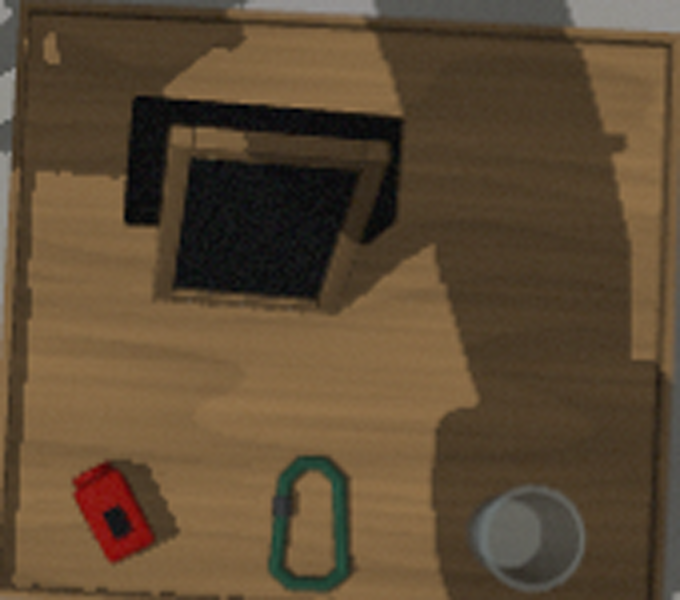

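View pics/s9c.png

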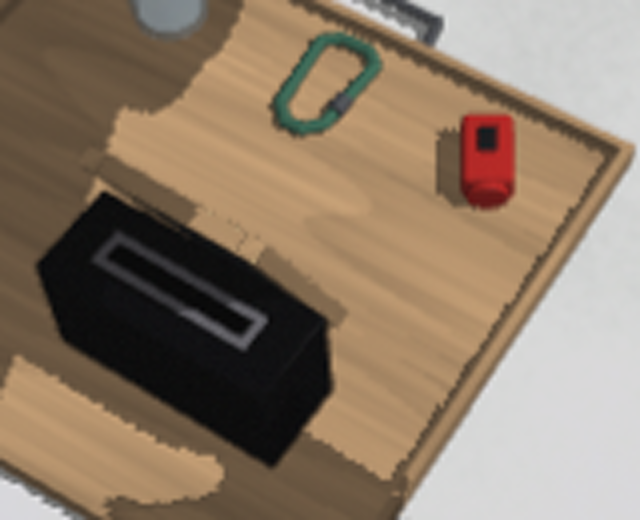

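View pics/s9.png

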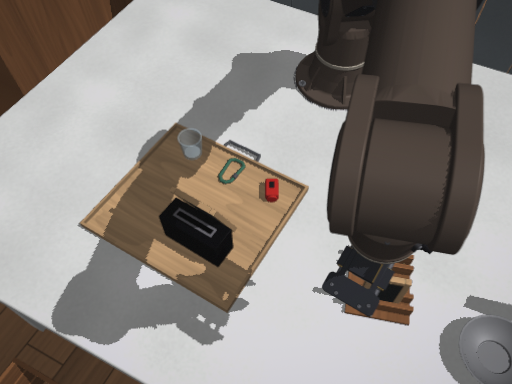

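Run:
```python
from h import *
T=cam("top")
f=onz(T,un(230,90,4,[(153,299),(335,313)]),.010)
t=onz(T,un(230,90,4,[(172,127),(392,140)]),.006+.1597)  # back top edge
B=np.array([.6465,-.075,.006]);a=np.radians(-5.1);R=np.array([[np.cos(a),-np.sin(a),0],[np.sin(a),np.cos(a),0],[0,0,1]])
for q in(f,t):
    print((q-B)@R,((q-B)@R).mean(0));v=(q[0]-q[1]);print("yaw",np.degrees(np.arctan2(-v[0],v[1])))
print("expected foot x -72, top-back x -2.8")
print("jar rim",onz(T,un(230,90,4,[(532,538)]),.068))
s=arm.observe();print(s["position"],s["force"],s["clock"])
```

```text
[[-0.0746  0.0532  0.004 ]
 [-0.0745 -0.0562  0.004 ]] [-0.0745 -0.0015  0.004 ]
yaw -5.049088270476493
[[-0.0048  0.0528  0.1597]
 [-0.0028 -0.0571  0.1597]] [-0.0038 -0.0021  0.1597]
yaw -4.064213750648137
expected foot x -72, top-back x -2.8
jar rim [[ 0.4346 -0.2243  0.068 ]]
[0.6486 0.2815 0.2827] [ 0.1033 -0.7531  0.4142] 11.025
```

Run:
```python
from h import *
print(arm.sign_off())
```

```text
the job is handed in; nothing more can be done
None
```

I gripped the big slate at its top edge and lifted it out of the rack. I tipped it back 20° in the air, set its foot on the tray, pushed it gently against the key box, let go and moved the arm clear. I handed the job in at about 11 s of robot time.

- **Big slate:** In the last top view, the front of its foot was about 74 mm before the box centre, against 72 mm planned. Its top back edge was at -4 mm, against -3 mm planned. That gives a tilt of about 20°, within about 1° of square to the box and 2 mm of its middle.
- **Contact:** The wrist force showed floor and box contact just before I let go. After release I could only judge the contact with the box from the pictures.
- **Glass jar:** It had moved less than about 3 mm, which is within measuring error.
- **Small slate:** I did not measure it again. In the last scene picture the gripper partly covered the rack, but the small slate still showed in its slot. The fingertips stayed well above it while the arm was moving clear.

No check disagreed with the planned result.

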